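Pack the power brick in the sprung-lid case

ROBOT

A 6-joint arm with a two-finger parallel gripper is mounted at the origin on the work surface. World frame = base frame: x ahead of the robot, y to its left, z up, the work surface at z = 0. Lengths are in mm, angles in rad, forces in N, time in s.
With the tool pointing down it reaches from about 300 to 775 mm from the base axis. Payload 14.6 kg.
Tool frame: the origin (TCP) lies between the finger pads; the fingertips stand 19 mm ahead of it and the grasp point (between the pads) is the TCP; z points along the fingers, y is the line along which they close (so a half turn about z gives the same grasp; the last joint's range is limited). The gripper opens to 94 mm and grips with 3 to 60 N. Pads are 16 mm wide; open, the fingers measure 119 mm over their backs; the gripper's body (75 mm by 177 mm) begins 78 mm behind the grasp point.
Start: joints at [1.078, 0.3, 1.521, -0, 1.321, -0.067], TCP at [227.173, 500.881, 224.446] pointing down, gripper open.
Joint ranges: [-3.03, 3.03], [-0.79, 2.21], [0.23, 2.52], [-1.04, 4.18], [0, 3.07], [-2.55, 2.55]. Speed limits (rad/s): [2.22, 2.22, 2.57, 3.14, 3.14, 3.14].

INTERFACE

Orientations are given as [roll, pitch, yaw] about the fixed x, y, z axes, in that order (R = Rz(yaw) Ry(pitch) Rx(roll)).
In Python, from cell import monitor, imaging, job, find_in, trace gives the robot as it stands. The module is installed in compiled form; this text tells all that it offers.
- The arm moves only by the tool arm_command, never from a script. Its argument "steps" is a list of rows, each a list of 5 numbers: the opening, from 0 (shut) to 1 (fully open), then the shift along the tool's x, y, z in mm, then the turn about the tool's z in degrees. In form: [[gripper, dx, dy, dz, turn], ...]. A call has 1 to 20 rows; each row is the pose to reach, as a shift and turn from the pose commanded when the call began, along the tool's axes at that moment; what a row does not reach only later rows make up. A row lasts 1/8 s, in which the tool goes at most 62.5 mm and 10.7 degrees, less where a joint would pass 70% of its speed; a pose out of reach is approached as far as the arm can. A call with a gripper value outside its range is refused whole. The fingers move at their own pace and stop on an object; "force" is the grip in N (left out, the last holds). Time passes only in rows, so rows that repeat a pose let the fingers close. It gives the time, the measured TCP pose, the force, the opening and the grip force at its end, in the units of the state.
- monitor.read_state(): the state, without advancing time (a new reading comes with each control period).
- imaging.camera(name): name is "side" or "top" or "wrist"; returns a dict with "img" (400x640x3 uint8, red, green, blue), "mtx" (3x3 intrinsics, pixels), "view" (4x4, takes a point from world to camera coordinates). Camera axes: x right, y down, z forward; pixel columns grow to the right and rows downward; lengths in mm; the calibration is good to about 2 mm. A picture is of the moment at which its call begins. There is no depth.
- job.sign_off(): hands the job in; it is judged then, once.
Trained networks look in a picture, given as the dict that the camera call returned (one of the last four; its "shot" number tells which), for a name from the list of things; names that differ only in an ending like _2 or _b are one class to them, and where a whole thing is asked for, a point or a joint stands for the part that bears it (a point fixed in the world has none). Each returns a list of dicts, best first, with "p" (0 to 1); they miss things now and then, are a little off and sometimes report something else, mostly with a low value. They report only what shows in the picture. A call takes as long as a camera call. They do not tell look-alikes from the thing itself.
- find_in(picture, target): "rect" ([centre column, centre row, width, height] in pixels, round what is visible of it).
- trace(picture, target): "region" (400x640 bool, what is visible of it) and "rect" ([centre column, centre row, width, height] in pixels, round what is visible of it).
The state is a dict: "clock": time; "joints": joint angles; "qd": joint speeds; "effort": joint torques, N m; "eef_pos": TCP position; "eef_rot": TCP orientation; "wrist_force": force on the tool from outside, world axes, zero at the start; "moment": the same for the moment, N m; "finger_gap": finger opening in mm; "finger_force": force on a finger pad.
Only numpy, scipy, OpenCV 4.12 (cv2) and the standard library are available. Lean on these libraries where they do the work, as an engineer would, in place of code of your own. Each camera call takes 0.05 s, during which the arm holds its last target. There are 200 camera calls.

TASK

Press the thumb latch of the fibreboard case so that its sprung lid pops open, lay the black rectangular power brick inside without dropping it, and then push the lid down until it snaps shut and stays shut. Leave the other things on the bench where they are.

Things in the scene. Friction and masses are not known exactly. Their poses are not given: they have to be found in the camera images.
- case: Open-topped fibreboard case fixed to the bench, 130 mm (its x) by 170 mm (its y), rim 55 mm high, walls 6 mm, floor 5 mm; inside 118 x 158 mm. Origin: centre of its underside, z up. The lid is hinged along its -x side; the latch sticks out 66 mm from the middle of its +x side, which faces more or less to the robot's right (world -y).
- case_in (a point): Centre of the case's inner floor, 5 mm above the bench; axes as the case's.
- lid (a joint): Lid angle, rad: 0 shut, 1.75 fully open (just past upright). A slab 130 x 170 x 10 mm, 0.14 kg, lying on the rim, top 65 mm above the bench when shut. A spring (0.3 N m shut, 0.13 N m open) throws and holds it open; only the latch keeps it shut, so push it fully down until the hook snaps over its lip (5 to 15 N near the free edge); let go, it then reads about 0.01.
- lid_hinge (a point): Middle of the hinge line, which runs along the case's y at the outer -x edge of the rim, 55 mm above the bench. Axes as the case's.
- lid_edge (a point): Point on the lid's outer face (its top when shut), in the middle of its width, 115 mm from the hinge line, 15 mm short of the free edge: where to push it shut. Moves with the lid; its x points from hinge to free edge, its z out of the outer face. About 165 mm above the bench when fully open.
- latch (a joint): Angle of the rocker latch, rad: 0 at rest, 0.32 pressed to its stop; springs back. Pressing the middle of its paddle straight down frees the lid at about 0.2 to 0.25 rad (7 to 9 mm down, about 6 N); the stop is 11 mm down (8 N). Its hook stands above the lid's free edge to 82 mm above the bench, 133 mm from the hinge line.
- latch_pad (a point): Middle of the outer part of the top of the black thumb paddle (48 mm along the case's x, 44 mm along its y), 40 mm above the bench at rest, 46 mm beyond the outer face of the case's +x wall (111 mm from the case's middle). Press it straight down with closed fingers; the lid then swings up and away from it.
- adapter: The power brick: flat black rectangular block with a plain grey label, 80 mm (its x) by 46 mm (its y) by 30 mm high, about 0.2 kg, lying flat on the bench. Origin: centre of its underside. It fits the case only lying down, on the floor, any way round.
- adapter_center (a point): Centre of the power brick, 15 mm above its underside.
- plug: Bystander: black plug-in transformer, a 56 mm square block 50 mm high with two metal prongs on top (to 74 mm). Origin: centre of its underside.
- reel: Bystander: flat white tape reel, 110 mm across, 14 mm high. Origin: centre of its underside.
- tumbler: Bystander: glass tumbler, 76 mm across, 110 mm high, with tool handles sticking out to 150 mm. Origin: centre of its underside.
- spanner: Bystander: steel spanner about 160 mm long lying flat. Origin near its middle.
Mind the look-alikes: they are no part of the job. Leave any red or turquoise look-alike of the adapter alone.

How it is judged (in metres and radians):
On the way, in this order (a step that is already met when the one before it is completed fails the run):
1. the lid has popped open (value of joint lid above 1.4 rad), for 0.2 s.
2. the power brick lies inside the case, let go, with the lid still open (value of joint lid above 1 rad and x of adapter_center in the frame of case between -0.05 and 0.05 m and y of adapter_center in the frame of case between -0.07 and 0.07 m and z of adapter_center in the frame of case below 0.04 m and contact force between the fingers and adapter below 0.1 N and linear speed of adapter below 0.03 m/s), for 0.2 s.
At the end, for the whole second after the job is handed in: Lid latched shut (under 0.05 rad, latch within 0.08 rad of rest), the power brick lying still inside on the case floor (centre within 50 mm along x and 70 mm along y of the case's middle, below 40 mm), other things within 30 mm of where they stood (value of joint lid below 0.05 rad and value of joint latch below 0.08 rad and x of adapter_center in the frame of case between -0.05 and 0.05 m and y of adapter_center in the frame of case between -0.07 and 0.07 m and z of adapter_center in the frame of case below 0.04 m and linear speed of adapter below 0.03 m/s); the robot touches nothing.
It fails at once if the power brick is dropped into the case (falling faster than 0.8 m/s, as from over about 30 mm) (horizontal distance between adapter_center and case_in below 0.1 m and z of adapter_center in the frame of case below 0.07 m and linear speed of adapter above 0.8 m/s).
It fails at once if the plug-in transformer is pushed away by more than 30 mm (distance of plug from where it was at the start of the episode above 0.03 m).
It fails at once if the reel is moved by more than 30 mm (distance of reel from where it was at the start of the episode above 0.03 m).
It fails at once if the tumbler is moved by more than 30 mm or tipped (distance of tumbler from where it was at the start of the episode above 0.03 m or angle between tumbler's own z axis and vertical above 0.4 rad).
It fails at once if the spanner is moved by more than 30 mm (distance of spanner from where it was at the start of the episode above 0.03 m).
It also fails if it takes over 64 s, if anything falls off the work surface, if the arm or the gripper's body presses on something with over 40 N, if the wrist force passes 120 N, or if a joint passes its speed limit or range.

## Working session

There is one attempt and no reset: what is moved stays moved. The work goes in short steps, Python scripts to look and compute and a tool call to move; the robot and the scene stay as the last step left them, time stands still between calls to the robot, and variables do not carry over. Pictures are saved under pics/ and viewed, at most 10 in all, crops included, and the job is handed in when it is done.

Besides the shell and the picture viewer there is one more tool, called after "Emit:" as a command line: name --pt "numbers of a row" for each row, then --argument value for the rest. arm_command: Moves the arm, as the interface text tells. Its arguments: {"type":"object","properties":{"steps":{"type":"array","items":{"type":"array","items":{"type":"number"}}},"force":{"type":"number"}},"required":["steps"]}

```bash
mkdir -p pics; cat > h.py <<'E'
import numpy as np, cv2
from cell import monitor, imaging, job, find_in, trace
def ray(pic,u,v):
    K=np.array(pic["mtx"]);V=np.array(pic["view"]);R=V[:3,:3];t=V[:3,3]
    d=R.T@np.linalg.inv(K)@np.array([u,v,1.]);return -R.T@t,d
def at_z(pic,u,v,z):
    c,d=ray(pic,u,v);return c+d*(z-c[2])/d[2]
def px(pic,p):
    q=np.array(pic["view"])@np.append(p,1);q=np.array(pic["mtx"])@q[:3];return q[:2]/q[2]
def save(pic,n): cv2.imwrite(f"pics/{n}.png",pic["img"][:,:,::-1])
def minrect(pic,mask,z):
    ys,xs=np.nonzero(mask);P=np.array([at_z(pic,u,v,z)[:2] for u,v in zip(xs,ys)],np.float32)
    return cv2.minAreaRect(P)
E
python3 - <<'E'
from h import *
s=monitor.read_state();print(s)
t=imaging.camera("top");d=imaging.camera("side")
cv2.imwrite("pics/a.png",np.vstack([t["img"],d["img"]])[:,:,::-1][:, :] if 0 else cv2.resize(np.vstack([t["img"],d["img"]])[:,:,::-1],(480,600)))
save(t,"top0");save(d,"side0")
for n in ["case","adapter","latch","lid","latch_pad","plug","reel","tumbler","spanner"]:
    for nm,p in(("t",t),("s",d)):
        print(n,nm,[(np.round(f["rect"]).tolist(),round(f["p"],2),np.round(at_z(p,f["rect"][0],f["rect"][1],20)[:2]).tolist()) for f in find_in(p,n)[:4]])
E
```

```text
{'clock': 0.0, 'joints': array([ 1.07840826e+00,  3.00446224e-01,  1.52159711e+00, -3.53485241e-05,
        1.32071505e+00, -6.66144458e-02]), 'qd': array([-0.0007835 ,  0.00119062,  0.00105078,  0.0015365 , -0.00160938,
        0.0007271 ]), 'effort': array([ 8.91903583e-04, -5.31808662e+01, -3.52730048e+01,  7.08295754e-02,
        2.44613760e-02, -4.78972015e-05]), 'eef_pos': array([227.06236102, 500.66505439, 223.89319023]), 'eef_rot': array([-3.14042723e+00, -4.34343240e-05,  2.71582777e+00]), 'wrist_force': array([-0.88220573, -0.14516889, -0.28173757]), 'moment': array([ 0.00591755,  0.02339447, -0.00673895]), 'finger_force': 0.0, 'finger_gap': 94.03335496615368}
case t [([301.0, 218.0, 73.0, 65.0], 0.86, [559.0, 86.0])]
case s [([276.0, 221.0, 83.0, 65.0], 0.73, [553.0, 126.0])]
adapter t [([378.0, 246.0, 28.0, 30.0], 0.88, [476.0, -132.0]), ([422.0, 256.0, 34.0, 27.0], 0.84, [446.0, -254.0]), ([326.0, 220.0, 25.0, 14.0], 0.31, [554.0, 15.0])]
adapter s [([423.0, 309.0, 25.0, 40.0], 0.96, [568.0, -330.0]), ([323.0, 282.0, 42.0, 31.0], 0.88, [476.0, -137.0]), ([353.0, 316.0, 3
[... 296 characters left out ...]
1, [451.0, -255.0])]
lid s [([278.0, 211.0, 80.0, 46.0], 0.81, [588.0, 163.0])]
latch_pad t [([324.0, 220.0, 24.0, 17.0], 0.63, [554.0, 20.0])]
latch_pad s [([303.0, 227.0, 24.0, 30.0], 0.75, [588.0, 58.0])]
plug t [([398.0, 200.0, 21.0, 25.0], 0.92, [609.0, -196.0])]
plug s [([389.0, 269.0, 30.0, 38.0], 0.98, [617.0, -199.0])]
reel t [([227.0, 170.0, 36.0, 40.0], 0.94, [707.0, 304.0])]
reel s [([283.0, 182.0, 36.0, 22.0], 0.71, [704.0, 289.0])]
tumbler t [([186.0, 261.0, 35.0, 24.0], 0.82, [441.0, 413.0])]
tumbler s [([181.0, 184.0, 32.0, 53.0], 0.87, [470.0, 477.0])]
spanner t [([324.0, 155.0, 51.0, 12.0], 0.81, [748.0, 15.0])]
spanner s [([364.0, 220.0, 45.0, 26.0], 0.84, [726.0, -19.0])]
```

View pics/top0.png

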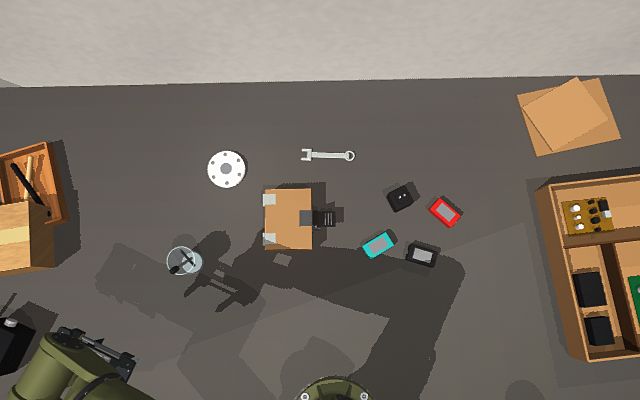

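View pics/side0.png

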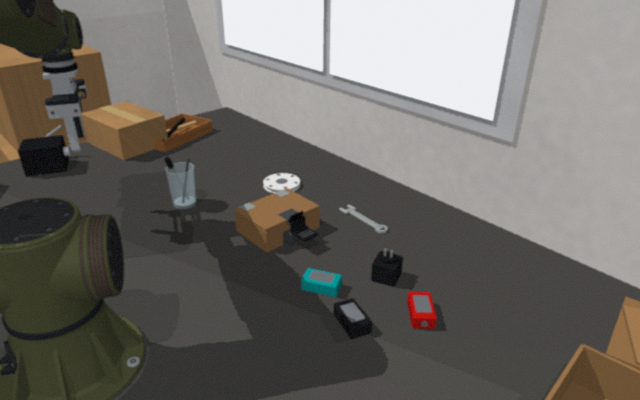

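Top view: black brick with a grey label at (422,256), turquoise look-alike at (378,245), red look-alike at (445,211), plug with prongs at (400,197). The case is at (290,219), with its latch paddle at (324,219). By the description I choose (422,256).

```bash
python3 - <<'E'
from h import *
t=imaging.camera("top");d=imaging.camera("side")
def tr(p,n,z,near=None):
    for f in trace(p,n)[:4]:
        print(n,np.round(f["rect"]),round(f["p"],2),minrect(p,f["region"],z))
tr(t,"adapter",20);tr(t,"lid",65);tr(t,"latch",40);tr(t,"case",60)
print(at_z(t,422,256,30),t["view"],t["mtx"])
a=cv2.resize(t["img"][170:280,360:470],(400,400),interpolation=2)
b=cv2.resize(t["img"][170:280,240:350],(400,400),interpolation=2)
cv2.imwrite("pics/crop.png",np.hstack([a,b])[:,:,::-1])
E
```

```text
adapter [379. 246.  31.  30.] 0.85 ((478.4006042480469, -131.17127990722656), (49.872230529785156, 86.87614440917969), 26.866106033325195)
adapter [444. 214.  33.  29.] 0.72 ((568.9788818359375, -326.51727294921875), (82.55851745605469, 54.57431411743164), 46.192081451416016)
lid [288. 222.  48.  59.] 0.89 ((553.4702758789062, 117.54267883300781), (168.98008728027344, 130.74058532714844), 0.6035048365592957)
latch [323. 218.  24.  14.] 0.74 ((556.0388793945312, 19.30884552001953), (62.18526840209961, 45.68948745727539), 89.14192199707031)
case [301. 221.  73.  67.] 0.85 ((552.7018432617188, 89.02143859863281), (176.4690704345703, 200.321044921875), 0.6271874904632568)
[ 446.24941796 -252.24925235   30.        ] [[-1.24099561e-02 -9.99739662e-01 -1.91468480e-02  4.85010348e+01]
 [-9.80038534e-01  1.59606429e-02 -1.98165912e-01  6.13394220e+02]
 [ 1.98419918e-01  1.63054186e-02 -9.79981464e-01  1.18431914e+03]
 [ 0.00000000e+00  0.00000000e+00  0.00000000e+00  1.00000000e+00]] [[444.5081138    0.         316.34815459]
 [  0.         444.5081138  196.43287725]
 [  0.           0.           1.        ]]
```

View pics/crop.png

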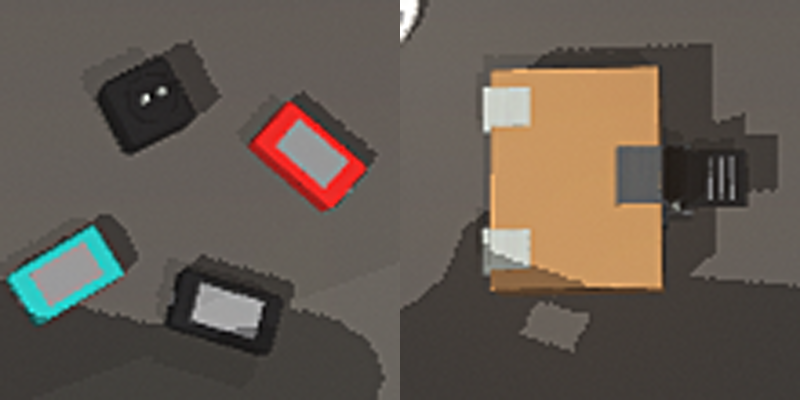

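Emit:
arm_command --pt "0 -502 -317 0 65.6" --pt "0 -502 -317 0 65.6" --pt "0 -502 -317 0 65.6" --pt "0 -502 -317 0 65.6" --pt "0 -502 -317 0 65.6" --pt "0 -502 -317 0 65.6" --pt "0 -502 -317 0 65.6" --pt "0 -502 -317 0 65.6" --pt "0 -502 -317 0 65.6" --pt "0 -502 -317 0 65.6" --pt "0 -502 -317 0 65.6" --pt "0 -502 -317 0 65.6" --pt "0 -502 -317 80 65.6" --pt "0 -502 -317 80 65.6" --pt "0 -502 -317 80 65.6" --force 20

```text
clock: 3.18
eef_pos: [553.2, 5.5, 144.6]
eef_rot: [-3.14, -0.0, 1.572]
wrist_force: [0.5, -0.1, 0.1]
finger_gap: 0.3
finger_force: 0.0
```

```bash
python3 - <<'E'
from h import *
s=monitor.read_state();print(s["clock"],s["eef_pos"],s["eef_rot"],s["finger_gap"])
w=imaging.camera("wrist");save(w,"w1")
for n in ("latch","latch_pad","lid"):
  for f in trace(w,n)[:2]: print(n,f["rect"],f["p"],minrect(w,f["region"],65 if n=="lid" else 40))
print(px(w,[554,6.5,40]),px(w,[554,4,40]))
t=imaging.camera("top")
for f in find_in(t,"adapter"): print(f)
E
```

```text
3.175 [553.17111162   5.47114762 144.62127368] [-3.14036857e+00 -9.33919795e-05  1.57178734e+00] 0.30279749727489946
latch [321.1, 184.4, 56.7, 74.3] 0.82 ((553.134521484375, 19.1484375), (47.80097198486328, 59.437313079833984), 0.07014385610818863)
latch_pad [317.7, 184.8, 58.6, 73.7] 0.63 ((553.1446533203125, 19.14822006225586), (47.82117462158203, 59.436859130859375), 0.07014385610818863)
lid [321.6, 75.0, 252.5, 150.1] 0.88 ((552.7871704101562, 101.607177734375), (98.98825073242188, 170.1105499267578), 89.98039245605469)
[321.47169735 198.27265381] [321.46603237 201.05418458]
{'rect': [421.7, 254.4, 32.2, 27.7], 'p': 0.76}
{'rect': [377.7, 246.8, 28.0, 27.9], 'p': 0.66}
{'rect': [445.0, 213.5, 31.3, 30.4], 'p': 0.62}
```

View pics/w1.png

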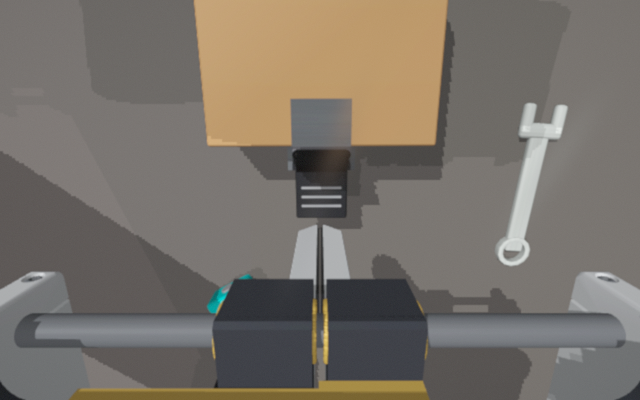

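The wrist view shows the paddle at (320,185) and the lid's edge at row 146, with the closed fingertips in line with the paddle. I press straight down.

Emit:
arm_command --pt "0 0 0 45 0" --pt "0 0 0 80 0" --pt "0 0 0 88 0" --pt "0 0 0 92 0" --pt "0 0 0 95 0" --pt "0 0 0 96 0" --pt "0 0 0 96 0" --pt "0 0 0 96 0" --pt "0 0 0 96 0"

```text
clock: 4.6
eef_pos: [554.1, 4.8, 50.7]
eef_rot: [3.14, 0.0, 1.571]
wrist_force: [-5.1, -0.2, 8.9]
finger_gap: 0.6
finger_force: 3.6
```

```bash
python3 - <<'E'
from h import *
d=imaging.camera("side");a=cv2.resize(d["img"][120:300,170:390],None,fx=2.5,fy=2.5)
cv2.imwrite("pics/s1.png",a[:,:,::-1])
E
```

```text
(no output)
```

View pics/s1.png

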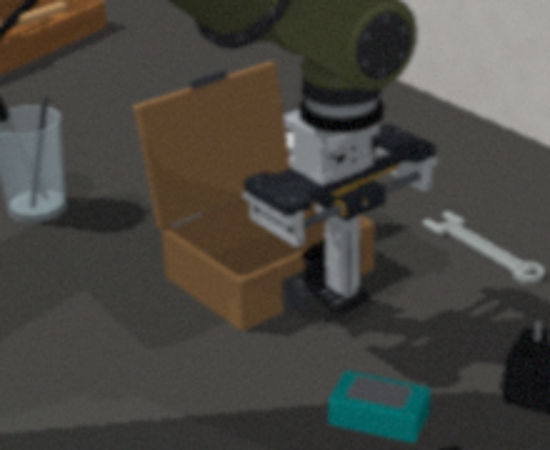

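Lid stands open. Now over the black brick.

Emit:
arm_command --pt "0 0 0 -50 0" --pt "0 0 0 -100 0" --pt "0 0 0 -130 0" --pt "1 -257 -108 -130 18" --pt "1 -257 -108 -130 18" --pt "1 -257 -108 -130 18" --pt "1 -257 -108 -130 18" --pt "1 -257 -108 -130 18" --pt "1 -257 -108 -130 18" --pt "1 -257 -108 -130 18"

```text
clock: 5.9
eef_pos: [445.9, -251.6, 179.4]
eef_rot: [3.14, 0.0, 1.257]
wrist_force: [-0.0, -0.1, -0.3]
finger_gap: 67.0
finger_force: 0.0
```

```bash
python3 - <<'E'
from h import *
s=monitor.read_state();print(s["clock"],s["eef_pos"],s["eef_rot"],s["finger_gap"])
w=imaging.camera("wrist");save(w,"w2")
for f in trace(w,"adapter")[:3]: print(f["rect"],f["p"],minrect(w,f["region"],28))
E
```

```text
5.9 [ 445.93536344 -251.6341882   179.35125207] [3.14028598e+00 1.81414211e-04 1.25697559e+00] 66.99013143117274
[311.0, 50.5, 90.0, 101.1] 0.84 ((477.61920166015625, -131.73460388183594), (47.86370849609375, 80.85025024414062), 29.963571548461914)
[452.0, 214.8, 81.4, 86.3] 0.76 ((565.1708374023438, -321.47900390625), (79.42453002929688, 56.02287292480469), 46.08308410644531)
[322.4, 183.7, 49.0, 81.6] 0.68 ((448.5234069824219, -250.79315185546875), (82.44328308105469, 45.74243927001953), 72.37828826904297)
```

View pics/w2.png

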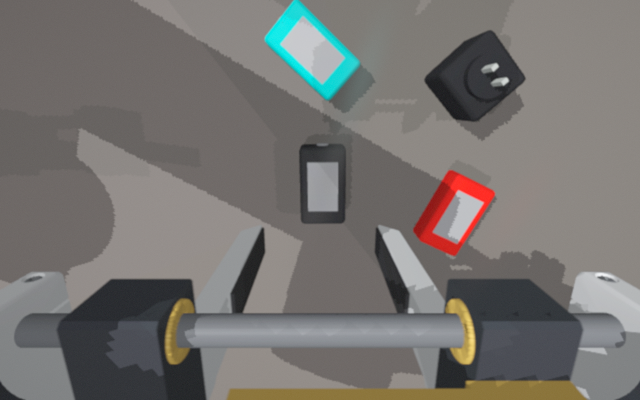

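Wrist view: the black brick at (322,184) is aligned with the fingers. The turquoise (312,50), red (455,212) and plug (475,78) are clear of them. Descend and grip.

Emit:
arm_command --pt "1 2 2 50 0" --pt "1 2 2 100 0" --pt "1 2 2 140 0" --pt "1 2 2 156 0" --pt "1 2 2 156 0" --pt "0 2 2 156 0" --pt "0 2 2 156 0" --pt "0 2 2 156 0" --pt "0 2 2 156 0" --pt "0 2 2 156 0" --pt "0 2 2 156 0" --pt "0 2 2 156 0" --force 30

```text
clock: 7.5
eef_pos: [448.0, -251.0, 22.6]
eef_rot: [3.141, 0.0, 1.257]
wrist_force: [1.2, -0.0, 1.7]
finger_gap: 45.7
finger_force: 30.0
```

Emit:
arm_command --pt "0 0 0 -30 0" --pt "0 0 0 -85 0" --pt "0 0 0 -128 0" --pt "0 381 -13 -128 -18" --pt "0 381 -13 -128 -18" --pt "0 381 -13 -128 -18" --pt "0 381 -13 -128 -18" --pt "0 381 -13 -128 -18" --pt "0 381 -13 -128 -18" --pt "0 381 -13 -128 -18" --pt "0 381 -13 -128 -18" --pt "0 381 -13 -128 -18" --pt "0 381 -13 -128 -18"

```text
clock: 9.12
eef_pos: [553.2, 114.4, 150.6]
eef_rot: [3.142, 0.0, 1.569]
wrist_force: [-0.4, 0.3, -2.3]
finger_gap: 45.8
finger_force: 30.0
```

```bash
python3 - <<'E'
from h import *
s=monitor.read_state();print(s["clock"],s["eef_pos"],s["eef_rot"],s["finger_gap"])
w=imaging.camera("wrist");d=imaging.camera("side")
b=cv2.resize(d["img"][120:300,170:390],(489,400))
cv2.imwrite("pics/ws.png",np.hstack([cv2.resize(w["img"],(640,400))[:,170:480],b])[:,:,::-1])
E
```

```text
9.125 [553.23800339 114.41798416 150.55556969] [3.14158195e+00 4.33905631e-05 1.56937190e+00] 45.82046875396433
```

View pics/ws.png

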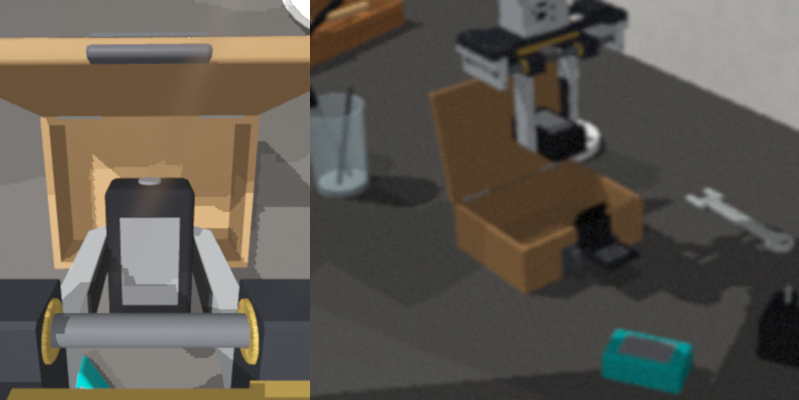

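The brick is held centrally over the open case (wrist view: brick at (150,245), walls on either side at about 50 and 250). I lower it and let go.

Emit:
arm_command --pt "0 0 0 40 0" --pt "0 0 0 80 0" --pt "0 0 0 105 0" --pt "0 0 0 117 0" --pt "0 0 0 122 0" --pt "0 0 0 122 0" --pt "0 0 0 122 0" --pt "0.75 0 0 122 0" --pt "0.75 0 0 122 0" --pt "0.75 0 0 122 0" --pt "0.75 0 0 122 0" --pt "0.75 0 0 90 0" --pt "0.75 0 0 40 0" --pt "0.75 0 0 -20 0" --pt "0.75 0 0 -80 0" --pt "0.75 0 0 -80 0"

```text
clock: 11.22
eef_pos: [554.7, 115.7, 235.3]
eef_rot: [3.133, -0.001, 1.571]
wrist_force: [0.6, 0.1, -0.4]
finger_gap: 70.4
finger_force: 0.0
```

```bash
python3 - <<'E'
from h import *
s=monitor.read_state();print(s["clock"],s["eef_pos"],s["finger_gap"],s["finger_force"])
w=imaging.camera("wrist");save(w,"w4")
for f in trace(w,"adapter")[:2]: print(f["rect"],f["p"],minrect(w,f["region"],35))
E
```

```text
11.225 [554.71150039 115.72138505 235.28731347] 70.43395328371294 0.0
[267.9, 362.4, 44.5, 29.9] 0.82 ((485.760009765625, -141.95626831054688), (63.33137893676758, 45.627593994140625), 1.582093358039856)
[315.9, 174.8, 45.6, 69.3] 0.68 ((552.3885498046875, 115.92435455322266), (46.40083312988281, 81.99903869628906), 0.8032402396202087)
```

View pics/w4.png

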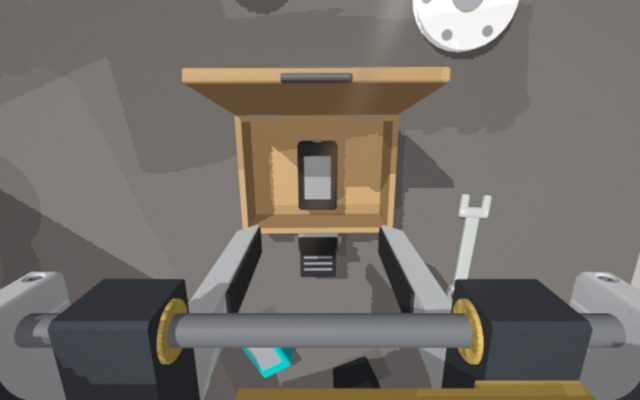

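The brick lies on the case floor at (316,175). Close the fingers and go behind the open lid.

Emit:
arm_command --pt "0 50 -1 0 0" --pt "0 100 -1 0 0" --pt "0 134 -1 0 0" --pt "0 134 -1 0 0" --pt "0 134 -1 35 0" --pt "0 134 -1 66 0" --pt "0 134 -1 66 0" --pt "0 134 -1 66 0"

```text
clock: 12.32
eef_pos: [552.7, 249.1, 165.3]
eef_rot: [3.141, -0.0, 1.57]
wrist_force: [-0.3, -0.4, 0.7]
finger_gap: 0.4
finger_force: 0.0
```

Emit:
arm_command --pt "0 -29 0 0 0" --pt "0 -49 0 -9 0" --pt "0 -68 0 -10 0" --pt "0 -87 0 -8 0" --pt "0 -102 0 -4 0" --pt "0 -117 0 3 0" --pt "0 -131 0 11 0" --pt "0 -144 0 21 0" --pt "0 -155 0 31 0" --pt "0 -164 0 42 0" --pt "0 -170 0 52 0" --pt "0 -174 0 62 0" --pt "0 -176 0 70 0" --pt "0 -176 0 76 0" --pt "0 -176 0 80 0" --pt "0 -176 0 83 0" --pt "0 -176 0 85 0" --pt "0 -176 0 85 0"

```text
clock: 14.58
eef_pos: [552.6, 73.2, 81.4]
eef_rot: [3.141, 0.001, 1.571]
wrist_force: [-12.4, -2.9, 27.9]
finger_gap: 0.6
finger_force: 14.1
```

```bash
python3 - <<'E'
from h import *
d=imaging.camera("side")
cv2.imwrite("pics/s2.png",cv2.resize(d["img"][120:300,170:390],None,fx=2.5,fy=2.5)[:,:,::-1])
E
```

```text
(no output)
```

View pics/s2.png

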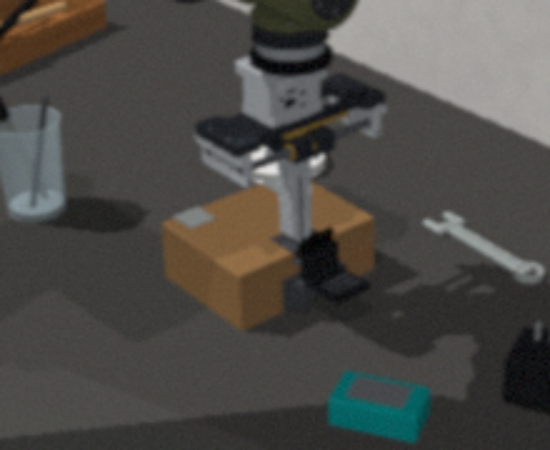

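The lid is fully down with the hook over its edge at (320,250), and the 28 N reading shows it has reached the rim. I retreat straight up and check that it stays shut.

Emit:
arm_command --pt "0 0 0 -10 0" --pt "0 0 0 -50 0" --pt "0 0 0 -100 0" --pt "0 0 0 -150 0" --pt "0 0 0 -150 0" --pt "0 0 0 -150 0" --pt "0 0 0 -150 0"

```text
clock: 15.5
eef_pos: [551.9, 73.5, 227.9]
eef_rot: [-3.139, 0.0, 1.571]
wrist_force: [-0.5, -0.4, 0.2]
finger_gap: 0.7
finger_force: 0.0
```

```bash
python3 - <<'E'
from h import *
w=imaging.camera("wrist");d=imaging.camera("side")
b=cv2.resize(d["img"][120:300,170:390],(489,400))
cv2.imwrite("pics/e.png",np.hstack([w["img"][:,170:480],b])[:,:,::-1])
E
```

```text
(no output)
```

View pics/e.png

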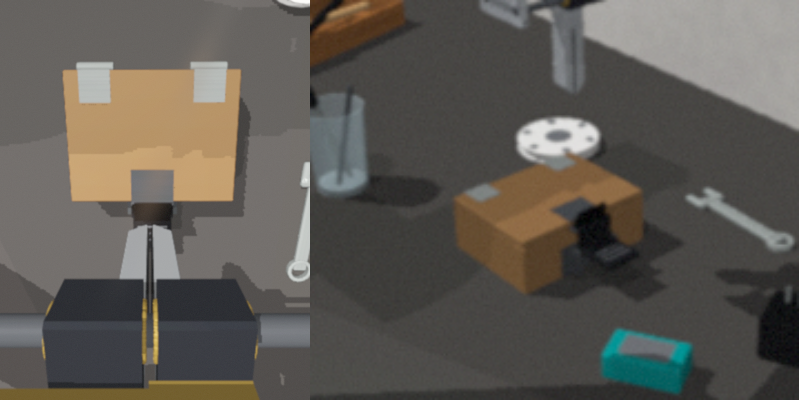

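The lid stays shut with the hook over it (side view about (590,220)), and the arm is clear.

```bash
python3 -c "
from cell import job
print(job.sign_off())"
```

```text
the job is handed in; nothing more can be done
None
```

I opened the case, laid the black power brick inside, pushed the lid shut so it latched, and handed the job in at about 15.5 s; in the last pictures the lid was still shut, though no verdict was returned.

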